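# Lock the height spindle of a lamp stand

### The arm

A 6-joint arm with a two-finger parallel gripper is mounted at the origin on the work surface. World frame = base frame: x ahead of the robot, y to its left, z up, the work surface at z = 0. Lengths are in m, angles in degrees, forces in N, time in s.
With the tool pointing down it reaches from about 0.3 to 0.75 m from the base axis. Payload 8.5 kg.
Tool frame: the origin (TCP) lies on the centre line of the jaws, within the pads' length; the fingertips stand 19 mm ahead of it and the grasp point (between the pads) is the TCP; z points along the fingers, x is the direction in which the jaws open and shut, and the axes are right-handed (so a half turn about z gives the same grasp; the last joint's range is limited). The gripper opens to 85 mm and grips with 20 to 120 N. Pads are 22 mm wide; open, the fingers measure 114 mm over their backs; the gripper's body (76 mm by 85 mm) begins 54 mm behind the grasp point. The pads swing forward as they close: fully open they stand 13 mm farther back than shut.
Start: joints at [55.674, 21.807, 74.336, -0, 83.858, -12.336], TCP at [0.206, 0.51, 0.25] pointing down, gripper open.
Joint ranges: [-178.18, 178.18], [-50.72, 133.34], [12.68, 142.11], [-81.47, 261.47], [9.98, 163.14], [-165.26, 165.26]. Speed limits (degrees/s): [136.94, 136.94, 180, 180, 180, 180].

### API

Orientations are given as a 3x3 rotation matrix whose columns are the frame's x, y, z axes.
In Python, from rig import env, cams, order gives the robot as it stands.
- The arm moves only by the tool step_arm, never from a script. Its argument "steps" is a list of rows, each an object with "xyz": the shift along the tool's x, y, z normalised to -1 to 1, where 1 is 0.04 m, a list of three; "turn": the turn, a rotation vector about the tool's x, y, z normalised to -1 to 1, where 1 is 0.08 rad, a list of three; "gripper": the gripper command: -1 is shut, 1 is fully open, values between are in proportion. A call has 1 to 20 rows; each row shifts and turns the commanded pose from where the row before left it, along the tool's axes as they then stand; what a row does not reach is not made up. A row lasts 1/12 s, in which the tool goes at most 41.7 mm and 7.16 degrees, less where a joint would pass 70% of its speed; a pose out of reach is approached as far as the arm can. A call with a number of a shift or a turn outside -1 to 1 is refused whole. A call with a gripper value outside its range is refused whole. The fingers move at their own pace and stop on an object; "squeeze" is the grip in N (left out, the last holds). Time passes only in rows, so rows that do not move let the fingers close. It gives the time, the measured TCP pose, the force and the opening at its end, in the units of the state.
- env.observe(): the state, without advancing time (a new reading comes with each control period).
- cams.get_image(name): name is "scene" or "side" or "wrist"; returns (picture, depth): 400x640x3 uint8, red, green, blue; 400x640 float32, m along the optical axis (not along the pixel's ray), 0 where there is no reading.
- cams.camera_info(name): a dict with "fx", "fy", "cx", "cy" (pixels), "k1" (the pictures are not rectified: a ray, as slopes to the right and down, at radius r is drawn at 1 + k1 r^2 times it, then the intrinsics apply), "extrinsics" (4x4, takes a point from camera to world coordinates). Camera axes: x right, y down, z forward; pixel columns grow to the right and rows downward; lengths in m; the calibration is good to about 2 mm. A picture is of the moment at which its call begins: read the wrist's pose just before it. camera_info takes no time and is no camera call; for the wrist camera it gives the pose at the moment of the call.
- order.close_job(): hands the job in, once; it reports no verdict.
The state is a dict: "time_s": time; "q": joint angles; "qvel": joint speeds; "joint_efforts": joint torques, N m; "position": TCP position; "tool_rot": TCP orientation; "ft_force": force on the tool from outside, world axes, zero at the start; "wrist_torque": the same for the moment, N m; "grip_width": finger opening in m.
Only numpy, scipy, OpenCV 4.12 (cv2) and the standard library are available. Lean on these libraries where they do the work, as an engineer would, in place of code of your own. Each camera call takes 0.05 s, during which the arm holds its last target. There are 200 camera calls.

### The job

The height spindle of the lamp alignment stand is already set right, but its locknut is loose. Take the larger spanner from the tray and lower it over the spindle's two flats with its handle lying in the stand's fork, so that the spindle cannot turn, then swing the locknut's lever clockwise (seen from above) until it comes up solid, pointing straight away from the fork. Finally lay the spanner back flat in the tray, without losing the spindle's setting or disturbing the small spanner, bottle, beaker and screwdriver.

Things in the scene. Friction and masses are not known exactly. Their poses are not given: they have to be found in the camera images.
- spanner_jaw (a point): Larger of two bare steel open-ended spanners: centre of its jaw opening, half-way up. Own x points out of the open mouth, the handle runs to -x, z up. 10 mm thick, 0.3 kg; jaw gap 22.5 mm; prongs x -17 to +17 mm, head 44.5 mm wide, web x -33 to -17, handle 18 mm wide on to x = -175. Starts flat in the tray, on its near or far side, handle roughly to +y.
- spanner_grip (a point): The same spanner: middle of its handle and centre of mass, half-way up, 70 mm behind the jaw centre; same axes. Grasp here, across the 18 mm width (own y). With the spanner on the flats and in the fork, the handle is free from 34 to 113 mm from the spindle axis, with a 46 mm gap beneath it.
- small_grip (a point): Smaller spanner (132 mm long overall, jaw gap 13 mm, too small for the flats, handle 12 mm wide, 8 mm thick): middle of its handle. Lies in the tray about 100 mm beside the larger one. Leave it.
- tray_in (a point): Grey plastic tray, fixed, 220 mm (own x) by 280 mm (own y) by 22 mm high, walls and floor 5 mm: centre of its inner floor, 5 mm above the bench. Both spanners lie roughly along its y axis.
- spindle_flats (a point): Upright steel spindle in the stand: point on its axis, 66 mm above the bench, at its 38 mm wide shoulder, on which the spanner's underside rests. Above it are two flats 20 mm apart (across stand x), 28 mm long (along stand y), 19 mm high, the top 4 mm rounded in: the spanner goes on from above, handle to stand +y. Frame turns with the spindle, at first aligned with the stand.
- fork (a point): Fork on the stand (grey base plate 220 x 220 x 20 mm, lens barrel up to 69 mm high at its +x +y corner): centre of its floor, 66 mm above the bench, level with the shoulder, 125 mm from the spindle axis along stand +y. Axes are the stand's, z up. Two cheeks 23 mm apart (across x), 24 mm long (y), 15 mm above the floor, stop the spanner's handle.
- lever_stub (a point): Upright round steel stub, 14 mm diameter, at the end of the locknut's lever, 80 mm from the spindle axis: point 85 mm above the bench; the stub's top is at 104 mm, the flat lever arm beneath it ends at 56 mm. Pinch it from above and carry it round the spindle axis. Turning takes about 5 N here.
- locknut (a joint): Turn of the locknut relative to the spindle, rad, clockwise from above positive. Starts loose, 0 to 0.45; 1.28 is the solid stop, fully tight. The lever points 1.4 - (locknut + spindle) anticlockwise of stand -y; tight, with the spindle resting in the play of the spanner, that is straight away from the fork within 0.05. Stays where left. It drags the spindle unless that is held.
- spindle (a joint): Turn of the spindle from its setting, rad, clockwise from above positive. 0 at the start; it turns easily (0.15 N m, the locknut takes 0.40 N m) and must stay set; the play of the spanner in jaw and fork lets it turn by about 0.13.
- bottle: Amber glass reagent bottle, 56 mm diameter, 110 mm high, origin under its centre. Bystander.
- beaker: Glass beaker, 70 mm diameter, 90 mm high, origin under its centre. Bystander.
- driver: Screwdriver lying on the bench. Bystander.
Not all that is in view belongs to the job. Leave any brown or green look-alike of the part that bears spanner_jaw alone.

How it is judged:
By the outcome, as a careful person would: the job done as asked, in the order asked, and still so for the second after the job is handed in, with the robot touching nothing.
It also fails if it takes over 64 s, if anything falls off the work surface, if the arm or the gripper's body presses on something with over 40 N, if the wrist force passes 120 N, or if a joint passes its speed limit or range.

## Working session

There is one attempt and no reset: what is moved stays moved. The work goes in short steps, Python scripts to look and compute and a tool call to move; the robot and the scene stay as the last step left them, time stands still between calls to the robot, and variables do not carry over. Pictures are saved under pics/ and viewed, about 8 in all and at most 12, crops included, and the job is handed in when it is done.

Besides the shell and the picture viewer there is one more tool, called in YAML: its name, and indented under it one key for each argument. step_arm: Moves the arm, as the interface text tells. Scaled input: -1 to 1 covers 0.04 m each way for a shift and 0.08 rad each way for a turn. Its arguments: {"type":"object","properties":{"steps":{"type":"array"},"squeeze":{"type":"number"}},"required":["steps"]}

```bash
ls; mkdir -p pics; cat > h.py <<'E'
import numpy as np, cv2
from rig import env, cams, order
def K(i): return np.array([[i["fx"],0,i["cx"]],[0,i["fy"],i["cy"]],[0,0,1.]])
def ray(i,uv):
    uv=np.atleast_2d(np.float64(uv))
    n=cv2.undistortPoints(uv[:,None],K(i),np.array([i["k1"],0,0,0]))[:,0]
    E=np.array(i["extrinsics"]); return E[:3,3], np.c_[n,np.ones(len(n))]@E[:3,:3].T
def onplane(i,uv,z):
    o,d=ray(i,uv); return o+d*((z-o[2])/d[:,2])[:,None]
def cloud(i,dep):
    v,u=np.mgrid[:400,:640]; o,d=ray(i,np.c_[u.ravel(),v.ravel()])
    return (o+d*dep.reshape(-1,1)).reshape(400,640,3)
def proj(i,P):
    E=np.linalg.inv(np.array(i["extrinsics"]))
    return cv2.projectPoints(np.float64(P).reshape(-1,1,3),cv2.Rodrigues(E[:3,:3])[0],E[:3,3],K(i),np.array([i["k1"],0,0,0]))[0][:,0]
def grab(n,f):
    i=cams.camera_info(n); im,d=cams.get_image(n)
    cv2.imwrite(f"pics/{f}.png",im[:,:,::-1]); np.savez(f"pics/{f}.npz",im=im,d=d,E=np.array(i["extrinsics"])); return i,im,d
E
python3 - <<'E'
from h import *
s=env.observe(); print(s)
for n in("scene","side","wrist"):
    i,im,d=grab(n,n+"0"); print(n,i)
E
```

```text
pics
{'time_s': 0.0, 'q': array([ 5.56747618e+01,  2.18388598e+01,  7.43848148e+01,  2.01892325e-03,
        8.38554775e+01, -1.23358512e+01]), 'qvel': array([ 0.05641592, -0.01718585, -0.15286642,  0.09145154,  0.06386882,
       -0.02962834]), 'joint_efforts': array([-2.86950499e-04, -4.48444104e+01, -2.31275171e+01, -1.39527597e-04,
        4.83371128e-03,  5.06892559e-05]), 'position': array([0.20578523, 0.50977344, 0.24973135]), 'tool_rot': array([[ 3.74437821e-01,  9.27251673e-01, -8.07926160e-04],
       [ 9.27251054e-01, -3.74438547e-01, -1.12112560e-03],
       [-1.34208429e-03, -3.29358557e-04, -9.99999045e-01]]), 'ft_force': array([ 0.9000569 , -0.1827817 , -0.76522439]), 'wrist_torque': array([-0.01063694, -0.04045304,  0.01713093]), 'grip_width': 0.08526889272586348}
scene {'fx': 494.96949496130355, 'fy': 494.96949496130355, 'cx': 318.4585490051491, 'cy': 197.94344825633624, 'k1': -0.09670026332016207, 'extrinsics': array([[-0.19795482,  0.84414012, -0.49823825,  1.21810285],
       [ 0.98016762,  0.16567766, -0.1087306 ,  0.04947529],
       [-0.00923692, -0.50988075, -
[... 180 characters left out ...]
00.7369306461013, 'k1': 0.006609653959470343, 'extrinsics': array([[ 0.74090466, -0.41612782,  0.52716024, -0.26559166],
       [-0.67136461, -0.43766914,  0.59809304, -0.95629192],
       [-0.01816139, -0.79704665, -0.6036446 ,  0.94542603],
       [ 0.        ,  0.        ,  0.        ,  1.        ]])}
wrist {'fx': 317.0868290928865, 'fy': 317.0868290928865, 'cx': 318.5449708233865, 'cy': 196.5779836376387, 'k1': -0.05065865111619939, 'extrinsics': array([[ 0.374134  ,  0.88793412,  0.2675757 ,  0.13824328],
       [ 0.92737376, -0.35782036, -0.10928177,  0.53751742],
       [-0.00129098,  0.2890287 , -0.95731956,  0.37449293],
       [ 0.        ,  0.        ,  0.        ,  1.        ]])}
```

View pics/scene0.png

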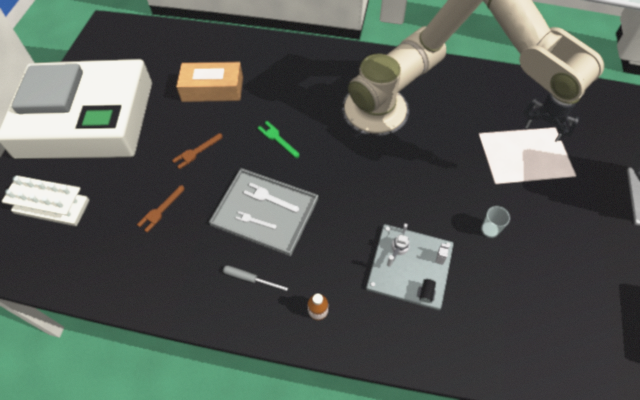

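View pics/side0.png

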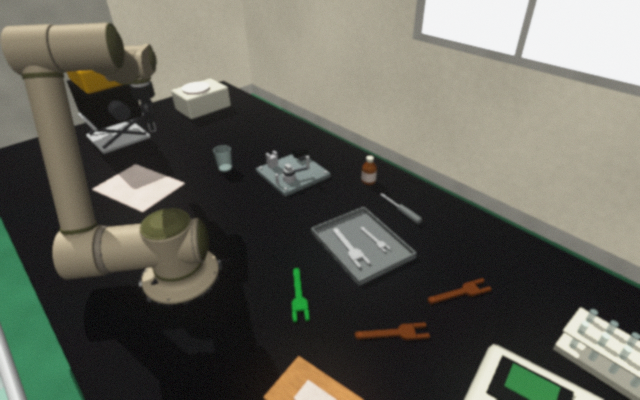

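Scene view: the tray is at about (265,210) with the large spanner at (270,197), mouth left. The stand is at (410,265), with the spindle at (401,242), fork at (444,252), barrel at (428,290) and stub at (391,260). I'll get coarse positions now and then look with the wrist camera.

```bash
python3 - <<'E'
from h import *
i=cams.camera_info("scene"); 
for n,uv,z in [("spanL jaw",(250,190),.01),("spanL end",(297,208),.01),("small jaw",(240,214),.009),("small end",(275,227),.009),("spindle",(401,240),.085),("fork",(444,250),.08),("stub",(391,258),.1),("barrel",(428,290),.05),("bottle",(318,300),.05),("beaker",(495,222),.05)]:
    print(n,onplane(i,uv,z)[0].round(3))
for n,cs in [("tray",[(241,171),(318,207),(291,251),(211,220)]),("stand",[(385,226),(453,239),(442,306),(368,288)])]:
    print(n,onplane(i,cs,.02).round(3).tolist())
d=np.load("pics/scene0.npz")["d"]; 
C=cloud(i,d); 
for u,v in [(265,230),(410,270),(401,240),(391,258),(444,250),(340,300)]: print(u,v,C[v,u].round(3))
E=np.array(cams.camera_info("wrist")["extrinsics"]); s=env.observe(); T=np.eye(4);T[:3,:3]=s["tool_rot"];T[:3,3]=s["position"]; print((np.linalg.inv(T)@E).round(4))
E
```

```text
spanL jaw [ 0.432 -0.352  0.01 ]
spanL end [ 0.469 -0.185  0.01 ]
small jaw [ 0.525 -0.359  0.009]
small end [ 0.548 -0.238  0.009]
spindle [0.556 0.15  0.085]
fork [0.561 0.277 0.08 ]
stub [0.625 0.127 0.1  ]
barrel [0.681 0.247 0.05 ]
bottle [ 0.769 -0.055  0.05 ]
beaker [0.421 0.432 0.05 ]
tray [[0.372, -0.398, 0.02], [0.457, -0.119, 0.02], [0.624, -0.168, 0.02], [0.569, -0.441, 0.02]]
stand [[0.484, 0.1, 0.02], [0.489, 0.312, 0.02], [0.709, 0.296, 0.02], [0.696, 0.078, 0.02]]
265 230 [ 0.565 -0.266  0.011]
410 270 [0.616 0.193 0.019]
401 240 [0.556 0.15  0.085]
391 258 [0.629 0.127 0.11 ]
444 250 [0.557 0.279 0.071]
340 300 [0.742 0.004 0.005]
[[ 1.000e+00  3.000e-04  1.000e-04  2.000e-04]
 [-3.000e-04  9.572e-01  2.893e-01 -7.310e-02]
 [ 0.000e+00 -2.893e-01  9.572e-01 -1.247e-01]
 [ 0.000e+00  0.000e+00  0.000e+00  1.000e+00]]
```

step_arm:
  steps:
    - {"xyz": [0,0,0],"turn": [0,0,1],"gripper": 1}
    - {"xyz": [0,0,0],"turn": [0,0,1],"gripper": 1}
    - {"xyz": [0,0,0],"turn": [0,0,1],"gripper": 1}
    - {"xyz": [0,0,0],"turn": [0,0,1],"gripper": 1}
    - {"xyz": [0,0,0],"turn": [0,0,1],"gripper": 1}
    - {"xyz": [0,0,0],"turn": [0,0,1],"gripper": 1}
    - {"xyz": [0,0,0],"turn": [0,0,1],"gripper": 1}
    - {"xyz": [0,0,0],"turn": [0,0,1],"gripper": 1}
    - {"xyz": [0,0,0],"turn": [0,0,1],"gripper": 1}
    - {"xyz": [0,0,0],"turn": [0,0,1],"gripper": 1}
    - {"xyz": [0,0,0],"turn": [0,0,1],"gripper": 1}
    - {"xyz": [0,0,0],"turn": [0,0,1],"gripper": 1}
    - {"xyz": [0,0,0],"turn": [0,0,1],"gripper": 1}
    - {"xyz": [0,0,0],"turn": [0,0,1],"gripper": 1}
    - {"xyz": [0,0,0],"turn": [0,0,1],"gripper": 1}
    - {"xyz": [0,0,0],"turn": [0,0,0.4],"gripper": 1}

```text
time_s: 1.48
position: [0.2059, 0.5099, 0.25]
tool_rot: [[0.999, -0.049, -0.0], [-0.049, -0.999, -0.001], [-0.0, 0.001, -1.0]]
ft_force: [0.0, 1.0, 0.0]
grip_width: 0.0853
```

step_arm:
  steps:
    - {"xyz": [0.4,0.27,0],"turn": [0,0,0],"gripper": 1}
    - {"xyz": [0.78,0.53,0],"turn": [0,0,0],"gripper": 1}
    - {"xyz": [0.78,0.53,0],"turn": [0,0,0],"gripper": 1}
    - {"xyz": [0.78,0.53,0],"turn": [0,0,0],"gripper": 1}
    - {"xyz": [0.78,0.53,0],"turn": [0,0,0],"gripper": 1}
    - {"xyz": [0.78,0.53,0],"turn": [0,0,0],"gripper": 1}
    - {"xyz": [0.78,0.53,0],"turn": [0,0,0],"gripper": 1}
    - {"xyz": [0.78,0.53,0],"turn": [0,0,0],"gripper": 1}
    - {"xyz": [0.78,0.53,0],"turn": [0,0,0],"gripper": 1}
    - {"xyz": [0.78,0.53,0],"turn": [0,0,0],"gripper": 1}
    - {"xyz": [0.78,0.53,0],"turn": [0,0,0],"gripper": 1}
    - {"xyz": [0.78,0.53,0],"turn": [0,0,0],"gripper": 1}
    - {"xyz": [0.4,0.27,0],"turn": [0,0,0],"gripper": 1}
    - {"xyz": [0,0,0],"turn": [0,0,0],"gripper": 1}
    - {"xyz": [0,0,0],"turn": [0,0,0],"gripper": 1}

```text
time_s: 2.73
position: [0.5696, 0.238, 0.2496]
tool_rot: [[0.999, -0.047, -0.001], [-0.047, -0.999, -0.0], [-0.001, 0.0, -1.0]]
ft_force: [-0.4, -0.1, -0.1]
grip_width: 0.0849
```

```bash
python3 - <<'E'
from h import *
i,im,d=grab("wrist","w1"); s=env.observe();print(s["time_s"],s["position"],np.degrees(np.arctan2(s["tool_rot"][1,0],s["tool_rot"][0,0])))
E
```

```text
2.7833 [0.56886134 0.23874201 0.2499551 ] -2.5897627936558294
```

View pics/w1.png

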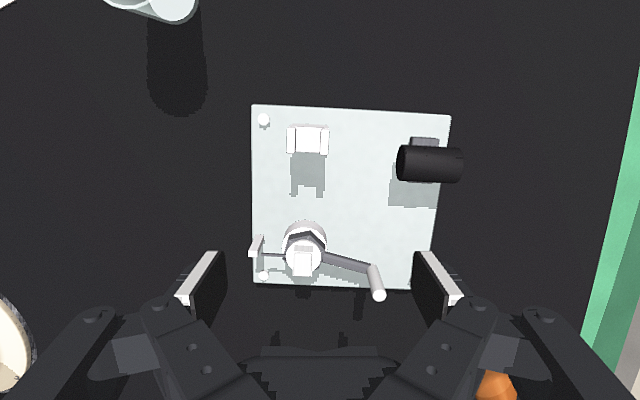

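Wrist view: spindle flats at (302,262), fork cheeks at (308,140), stub top at (379,295), barrel at (430,163). Now I'll segment by depth height.

```bash
cat > seg.py <<'E'
from h import *
def boxes(f,cam,specs,show=True):
    a=np.load(f"pics/{f}.npz"); i=cams.camera_info(cam); i["extrinsics"]=a["E"]; C=cloud(i,a["d"]); out={}
    for n,(u0,u1,v0,v1),z0,z1,zp in specs:
        m=np.zeros((400,640),bool); m[v0:v1,u0:u1]=True
        m&=(C[...,2]>z0)&(C[...,2]<z1)&(a["d"]>0)
        v,u=np.nonzero(m); P=onplane(i,np.c_[u,v],zp)[:,:2]
        r=cv2.minAreaRect(np.float32(P*1000)); print(n,len(u),"zmed",np.median(C[m][:,2]).round(4),"mean",P.mean(0).round(4),"rect mm",np.round(r[0],1),np.round(r[1],1),round(r[2],1)); out[n]=P
    return out
E
python3 - <<'E'
from seg import *
boxes("w1","wrist",[("flats",(285,325,240,285),.080,.092,.085),("cheekL",(280,300,115,160),.077,.09,.081),("cheekR",(315,335,115,160),.077,.09,.081),("forkall",(280,335,115,160),.060,.09,.081),("stub",(360,395,280,305),.098,.11,.104),("floor",(296,320,120,160),.060,.07,.066),("base",(240,470,95,300),.013,.025,.02),("barrel",(390,470,140,190),.04,.08,.06)])
im=cv2.imread("pics/w1.png"); cv2.imwrite("pics/w1c.png",cv2.resize(im[110:310,240:400],None,fx=3.75,fy=3,interpolation=2)[:, :])
c=im[110:310,240:400]; cv2.imwrite("pics/w1c.png",cv2.resize(c,(480,600),interpolation=cv2.INTER_CUBIC))
E
```

```text
flats 499 zmed 0.0857 mean [0.5496 0.154 ] rect mm [549.8 153.9] [29.6 19.4] 85.9
cheekL 233 zmed 0.0816 mean [0.5461 0.2784] rect mm [546.1 278.3] [24.1  8.1] 82.1
cheekR 221 zmed 0.0817 mean [0.5768 0.2755] rect mm [576.8 275.5] [22.9  7.4] 87.4
forkall 1113 zmed 0.0678 mean [0.5615 0.2782] rect mm [561.4 277.8] [25.2 38.9] 85.5
stub 166 zmed 0.1045 mean [0.6247 0.1275] rect mm [624.8 127.2] [13.9 15.3] 0.4
floor 615 zmed 0.067 mean [0.5612 0.277 ] rect mm [561.3 276.8] [24.8 22.4] 86.2
base 26006 zmed 0.0211 mean [0.5964 0.2062] rect mm [598.3 192.8] [220.5 219.4] 84.3
barrel 2325 zmed 0.067 mean [0.6824 0.2462] rect mm [683.2 246.1] [37.3 68.5] 84.4
```

View pics/w1c.png

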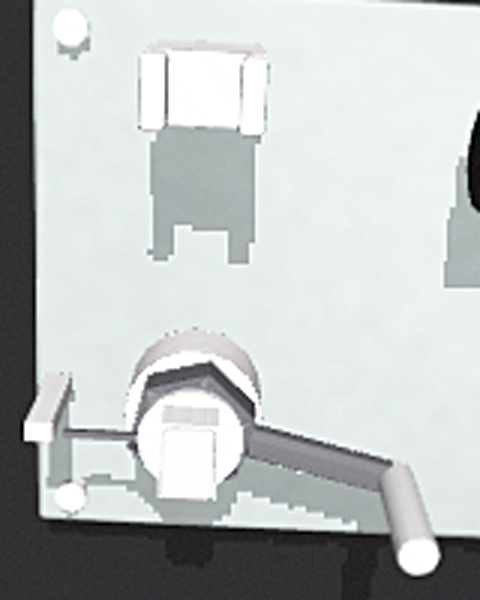

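step_arm:
  steps:
    - {"xyz": [-0.08,0.47,0],"turn": [0,0,0],"gripper": 1}
    - {"xyz": [-0.15,0.93,0],"turn": [0,0,0],"gripper": 1}
    - {"xyz": [-0.15,0.93,0],"turn": [0,0,0],"gripper": 1}
    - {"xyz": [-0.15,0.93,0],"turn": [0,0,0],"gripper": 1}
    - {"xyz": [-0.15,0.93,0],"turn": [0,0,0],"gripper": 1}
    - {"xyz": [-0.15,0.93,0],"turn": [0,0,0],"gripper": 1}
    - {"xyz": [-0.15,0.93,0],"turn": [0,0,0],"gripper": 1}
    - {"xyz": [-0.15,0.93,0],"turn": [0,0,0],"gripper": 1}
    - {"xyz": [-0.15,0.93,0],"turn": [0,0,0],"gripper": 1}
    - {"xyz": [-0.15,0.93,0],"turn": [0,0,0],"gripper": 1}
    - {"xyz": [-0.15,0.93,0],"turn": [0,0,0],"gripper": 1}
    - {"xyz": [-0.15,0.93,0],"turn": [0,0,0],"gripper": 1}
    - {"xyz": [-0.15,0.93,0],"turn": [0,0,0],"gripper": 1}
    - {"xyz": [-0.08,0.47,0],"turn": [0,0,0],"gripper": 1}
    - {"xyz": [0,0,0.5],"turn": [0,0,0.7],"gripper": 1}
    - {"xyz": [0,0,0.5],"turn": [0,0,0.7],"gripper": 1}
    - {"xyz": [0,0,0],"turn": [0,0,0.7],"gripper": 1}
    - {"xyz": [0,0,0],"turn": [0,0,0],"gripper": 1}
    - {"xyz": [0,0,0],"turn": [0,0,0],"gripper": 1}

```text
time_s: 4.37
position: [0.4694, -0.2404, 0.2108]
tool_rot: [[0.978, -0.208, 0.001], [-0.208, -0.978, -0.0], [0.001, 0.0, -1.0]]
ft_force: [0.4, -1.4, 0.2]
grip_width: 0.0858
```

```bash
python3 - <<'E'
from h import *
i,im,d=grab("wrist","w2"); s=env.observe();print(s["time_s"],s["position"],np.degrees(np.arctan2(s["tool_rot"][1,0],s["tool_rot"][0,0])))
E
```

```text
4.4167 [ 0.46953881 -0.24063467  0.21111235] -12.026677267489948
```

View pics/w2.png

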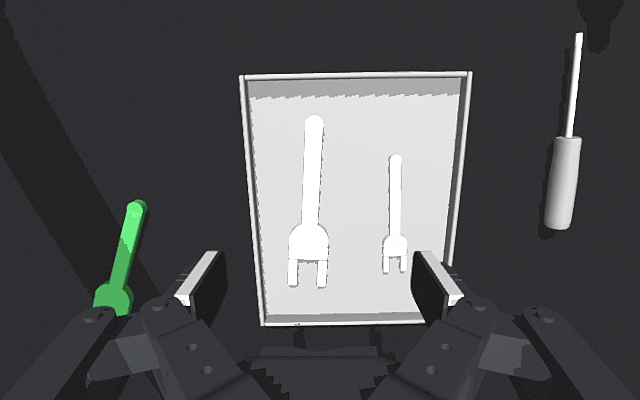

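Wrist view of the tray: the large spanner runs from its handle end at (315,117) to the prong tips at (307,287). The small spanner is at (395,160)-(395,272). I'll segment both by brightness.

```bash
cat > span.py <<'E'
from h import *
def spanner(f,roi,z,thr=245):
    a=np.load(f"pics/{f}.npz"); i=cams.camera_info("wrist"); i["extrinsics"]=a["E"]; u0,u1,v0,v1=roi
    m=np.zeros((400,640),np.uint8); m[v0:v1,u0:u1]=(a["im"][v0:v1,u0:u1].min(2)>=thr)
    n,l,st,_=cv2.connectedComponentsWithStats(m); k=1+st[1:,4].argmax(); v,u=np.nonzero(l==k)
    P=onplane(i,np.c_[u,v],z)[:,:2]
    ax=np.linalg.svd(P-P.mean(0),full_matrices=False)[2][0]; ax*=-np.sign(ax[1])  # toward jaw (-y)
    for _ in range(3):
        n_=np.array([-ax[1],ax[0]]); s=P@ax; t=P@n_; s1=s.max()
        h=(s<s1-.06)&(s>s.min()+.012)
        b=np.round(s[h]/.004).astype(int); mid=[]; 
        for q in np.unique(b): tt=t[h][b==q]; mid.append((q*.004,(tt.max()+tt.min())/2,np.ptp(tt)))
        mid=np.array(mid); p=np.polyfit(mid[:,0],mid[:,1],1); ax=ax+p[0]*n_; ax/=np.linalg.norm(ax)
    n_=np.array([-ax[1],ax[0]]); s=P@ax;t=P@n_; tm=np.median(mid[:,1]); 
    h=(s<s.max()-.06)&(s>s.min()+.012); mid0=[]
    for q in np.unique(np.round(s[h]/.004)): tt=t[h][np.round(s[h]/.004)==q]; mid0.append((tt.max()+tt.min())/2)
    tm=np.median(mid0); hd=s>s.max()-.045
    print("n",len(u),"length",np.ptp(s).round(4),"width",np.median(mid[:,2]).round(4),"headw",np.ptp(t[hd]).round(4),"handle-dir deg",np.degrees(np.arctan2(-ax[1],-ax[0])).round(2))
    # ends: jaw tip at +17, tail at -175
    j1=s.max()-.017; j2=s.min()+.175
    for j in(j1,j2): print("jaw",(j*ax+tm*n_).round(4),"grip",((j-.07)*ax+tm*n_).round(4))
    return ax
E
python3 - <<'E'
from span import *
spanner("w2",(280,335,105,300),.015); 
spanner("w2",(375,412,145,285),.013)
i=cams.camera_info("wrist"); print(onplane(i,[(241,76),(470,73),(263,325)],.022).round(4)); print(onplane(i,[(250,98),(460,92),(268,316)],.005).round(4))
E
```

```text
n 3251 length 0.1909 width 0.0162 headw 0.0434 handle-dir deg 74.95
jaw [ 0.4336 -0.3482] grip [ 0.4518 -0.2806]
jaw [ 0.4333 -0.3492] grip [ 0.4515 -0.2816]
n 1439 length 0.1349 width 0.0107 headw 0.0254 handle-dir deg 81.75
jaw [ 0.5346 -0.3522] grip [ 0.5447 -0.2829]
jaw [ 0.5265 -0.4087] grip [ 0.5365 -0.3394]
[[ 0.4196 -0.131   0.022 ]
 [ 0.6309 -0.1722  0.022 ]
 [ 0.3681 -0.404   0.022 ]]
[[ 0.4193 -0.1512  0.005 ]
 [ 0.6271 -0.1886  0.005 ]
 [ 0.3714 -0.4049  0.005 ]]
```

step_arm:
  steps:
    - {"xyz": [-0.08,0.55,0],"turn": [0,0,0.65],"gripper": 0.06}
    - {"xyz": [-0.08,0.55,0],"turn": [0,0,0],"gripper": 0.06}
    - {"xyz": [0,0,0.5],"turn": [0,0,0],"gripper": 0.06}
    - {"xyz": [0,0,0.8],"turn": [0,0,0],"gripper": 0.06}
    - {"xyz": [0,0,0.8],"turn": [0,0,0],"gripper": 0.06}
    - {"xyz": [0,0,0.8],"turn": [0,0,0],"gripper": 0.06}
    - {"xyz": [0,0,0.8],"turn": [0,0,0],"gripper": 0.06}
    - {"xyz": [0,0,0.4],"turn": [0,0,0],"gripper": 0.06}
    - {"xyz": [0,0,0],"turn": [0,0,0],"gripper": 0.06}
    - {"xyz": [0,0,0],"turn": [0,0,0],"gripper": 0.06}
    - {"xyz": [0,0,0],"turn": [0,0,0],"gripper": 0.06}

```text
time_s: 5.33
position: [0.4534, -0.2831, 0.048]
tool_rot: [[0.965, -0.261, 0.002], [-0.261, -0.965, -0.002], [0.003, 0.001, -1.0]]
ft_force: [-0.3, -0.6, -0.3]
grip_width: 0.0449
```

```bash
python3 - <<'E'
from h import *
i,im,d=grab("wrist","w3"); s=env.observe();print(s["time_s"],s["position"],np.degrees(np.arctan2(s["tool_rot"][1,0],s["tool_rot"][0,0])),s["grip_width"])
from span import spanner
R=s["tool_rot"];p=s["position"]
print(proj(i,[p,p+.019*R[:,2]]))
E
```

```text
5.3833 [ 0.45337084 -0.28314853  0.04810779] -15.139153862938922 0.04524357184579598
[[317.02505208 274.67458201]
 [317.20162393 254.88044102]]
```

View pics/w3.png

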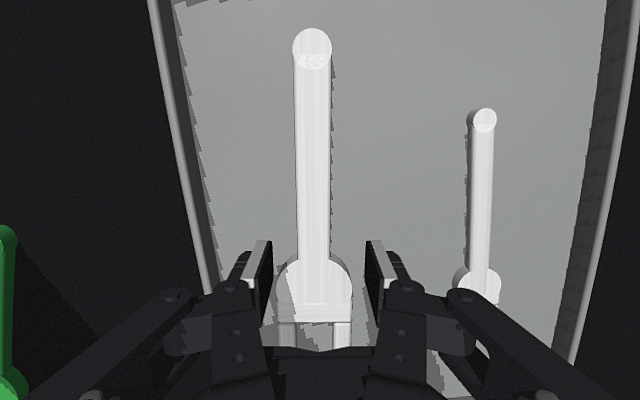

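The wrist view shows the handle centred between the pads (x about 314, TCP 317). I'll descend and grip.

step_arm:
  steps:
    - {"xyz": [-0.05,-0.04,0.3],"turn": [0,0,0],"gripper": 0.06}
    - {"xyz": [0,0,0.25],"turn": [0,0,0],"gripper": 0.06}
    - {"xyz": [0,0,0],"turn": [0,0,0],"gripper": 0.06}
    - {"xyz": [0,0,0],"turn": [0,0,0],"gripper": -0.4}
    - {"xyz": [0,0,0],"turn": [0,0,0],"gripper": -0.4}
    - {"xyz": [0,0,0],"turn": [0,0,0],"gripper": -0.8}
    - {"xyz": [0,0,0],"turn": [0,0,0],"gripper": -1}
    - {"xyz": [0,0,0],"turn": [0,0,0],"gripper": -1}
    - {"xyz": [0,0,0],"turn": [0,0,0],"gripper": -1}
    - {"xyz": [0,0,0],"turn": [0,0,0],"gripper": -1}
  squeeze: 60

```text
time_s: 6.22
position: [0.4513, -0.2809, 0.0252]
tool_rot: [[0.965, -0.262, 0.001], [-0.262, -0.965, -0.001], [0.001, 0.001, -1.0]]
ft_force: [-0.6, 0.9, 6.1]
grip_width: 0.016
```

step_arm:
  steps:
    - {"xyz": [0,0,-0.2],"turn": [0,0,0],"gripper": -1}
    - {"xyz": [0,0,-0.5],"turn": [0,0,0],"gripper": -1}
    - {"xyz": [0,0,-0.8],"turn": [0,0,0],"gripper": -1}
    - {"xyz": [0,0,-0.8],"turn": [0,0,0],"gripper": -1}
    - {"xyz": [0,0,-0.8],"turn": [0,0,0],"gripper": -1}
    - {"xyz": [0,0,-0.8],"turn": [0,0,0],"gripper": -1}
    - {"xyz": [0,0,-0.4],"turn": [0,0,0],"gripper": -1}
    - {"xyz": [0,0,0],"turn": [0,0,0],"gripper": -1}

```text
time_s: 6.88
position: [0.4519, -0.2813, 0.2003]
tool_rot: [[0.965, -0.262, 0.005], [-0.262, -0.965, -0.005], [0.006, 0.003, -1.0]]
ft_force: [0.7, -0.7, -3.2]
grip_width: 0.0161
```

step_arm:
  steps:
    - {"xyz": [-0.03,-0.3,0],"turn": [0,0,0],"gripper": -1}
    - {"xyz": [-0.04,-0.62,0],"turn": [0,0,0],"gripper": -1}
    - {"xyz": [-0.055,-0.92,0],"turn": [0,0,0],"gripper": -1}
    - {"xyz": [-0.055,-0.92,0],"turn": [0,0,0],"gripper": -1}
    - {"xyz": [-0.055,-0.92,0],"turn": [0,0,0],"gripper": -1}
    - {"xyz": [-0.055,-0.92,0],"turn": [0,0,0],"gripper": -1}
    - {"xyz": [-0.055,-0.92,0],"turn": [0,0,0],"gripper": -1}
    - {"xyz": [-0.055,-0.92,0],"turn": [0,0,0],"gripper": -1}
    - {"xyz": [-0.055,-0.92,0],"turn": [0,0,0],"gripper": -1}
    - {"xyz": [-0.055,-0.92,0],"turn": [0,0,0],"gripper": -1}
    - {"xyz": [-0.055,-0.92,0],"turn": [0,0,0],"gripper": -1}
    - {"xyz": [-0.055,-0.92,0],"turn": [0,0,0],"gripper": -1}
    - {"xyz": [-0.055,-0.92,0],"turn": [0,0,0],"gripper": -1}
    - {"xyz": [-0.055,-0.92,0],"turn": [0,0,-0.4],"gripper": -1}
    - {"xyz": [-0.04,-0.62,0],"turn": [0,0,-0.6],"gripper": -1}
    - {"xyz": [-0.03,-0.3,0],"turn": [0,0,-0.6],"gripper": -1}
    - {"xyz": [0,0,0],"turn": [0,0,-0.54],"gripper": -1}
    - {"xyz": [0,0,0],"turn": [0,0,0],"gripper": -1}
    - {"xyz": [0,0,0],"turn": [0,0,0],"gripper": -1}

```text
time_s: 8.47
position: [0.5524, 0.2255, 0.1945]
tool_rot: [[0.996, -0.095, -0.003], [-0.095, -0.996, -0.001], [-0.003, 0.001, -1.0]]
ft_force: [0.4, -1.1, -3.5]
grip_width: 0.0158
```

```bash
python3 - <<'E'
from h import *
i,im,d=grab("wrist","w4"); s=env.observe();print(s["time_s"],s["position"],np.degrees(np.arctan2(s["tool_rot"][1,0],s["tool_rot"][0,0])),s["grip_width"],s["ft_force"])
print(proj(i,[s["position"]]))
E
```

```text
8.5167 [0.55267438 0.22513799 0.19501788] -5.467522833051451 0.01560913760266841 [-0.02516173 -0.81940811 -5.04670142]
[[317.71825682 275.32706285]]
```

View pics/w4.png

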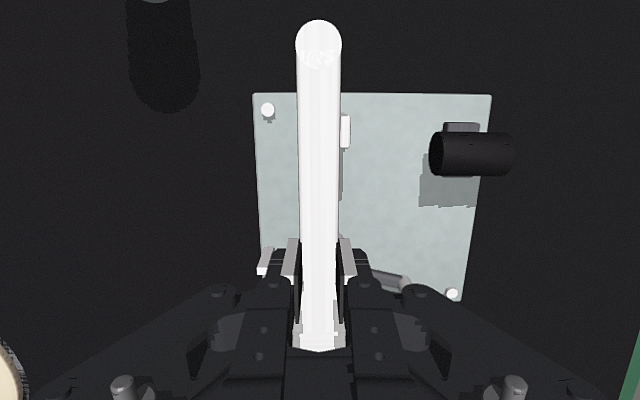

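Wrist view: the spanner is held straight along the tool, with its tail at (319,20). I'll work out its pose in the hand.

```bash
python3 - <<'E'
from h import *
a=np.load("pics/w4.npz"); i=cams.camera_info("wrist"); s=env.observe(); R=s["tool_rot"]; p=s["position"]
im=a["im"].min(2); C=cloud(i,a["d"])
for v in (60,100,140,180,220):
    us=np.nonzero(im[v,285:350]>225)[0]+285
    L=onplane(i,[(us.min(),v),(us.max()+1,v)],p[2]-.0102); t=(L-p)@R; print(v,us.min(),us.max(),"tool x edges mm",(t[:,0]*1e3).round(2),"mid",(t[:,0].mean()*1e3).round(2),"y",(t[0,1]*1e3).round(1),"depth z",C[v,319,2].round(4))
col=im[:60,310:328]; v0=[np.nonzero(col[:,k]>225)[0].min() for k in range(18)]; print(min(v0))
print("tail y mm",((onplane(i,[(319,min(v0))],p[2]-.0102)-p)@R*1e3).round(1))
E
```

```text
60 299 338 tool x edges mm [-7.11  8.74] mid 0.82 y -89.6 depth z 0.1857
100 299 337 tool x edges mm [-7.34  8.59] mid 0.62 y -74.2 depth z 0.1866
140 300 348 tool x edges mm [-7.18 13.51] mid 3.16 y -58.0 depth z 0.1862
180 301 336 tool x edges mm [-7.02  8.73] mid 0.85 y -40.6 depth z 0.1851
220 301 335 tool x edges mm [-7.32  8.6 ] mid 0.64 y -21.9 depth z 0.1855
20
tail y mm [[   0.8 -104.1   10.1]]
```

step_arm:
  steps:
    - {"xyz": [0.08,0,0.4],"turn": [0,0,0],"gripper": -1}
    - {"xyz": [0,0,0.6],"turn": [0,0,0],"gripper": -1}
    - {"xyz": [0,0,0.6],"turn": [0,0,0],"gripper": -1}
    - {"xyz": [0,0,0.33],"turn": [0,0,0],"gripper": -1}
    - {"xyz": [0,0,0],"turn": [0,0,0],"gripper": -1}
    - {"xyz": [0,0,0],"turn": [0,0,0],"gripper": -1}
    - {"xyz": [0,0,0],"turn": [0,0,0],"gripper": -1}

```text
time_s: 9.1
position: [0.5571, 0.2248, 0.1202]
tool_rot: [[0.996, -0.095, 0.002], [-0.095, -0.996, 0.0], [0.002, -0.0, -1.0]]
ft_force: [0.2, -0.3, -2.9]
grip_width: 0.016
```

```bash
python3 - <<'E'
from h import *
i,im,d=grab("wrist","w5"); s=env.observe();print(s["time_s"],s["position"],np.degrees(np.arctan2(s["tool_rot"][1,0],s["tool_rot"][0,0])),s["grip_width"],s["ft_force"])
si,sim,sd=grab("side","s5"); ci,cim,cd=grab("scene","c5")
R=s["tool_rot"];p=s["position"]
C=cloud(i,d)
# fork cheeks
m=(abs(C[...,2]-.0815)<.004)&(d>0); T=(C-p)@R
m&=(T[...,1]<-.035)&(T[...,1]>-.08)&(abs(T[...,0])<.03)
for sgn in(-1,1):
    v,u=np.nonzero(m&(sgn*T[...,0]>0)); 
    if len(u)>10:
        P=(onplane(i,np.c_[u,v],.081)-p)@R; r=cv2.minAreaRect(np.float32(P[:,:2]*1e3)); print("cheek",sgn,len(u),np.round(r[0],1),np.round(r[1],1),round(r[2],1),P[:,:2].min(0).round(4),P[:,:2].max(0).round(4))
v,u=proj(si,[p])[0][::-1]; u,v=int(u),int(v)
u2,v2=map(int,proj(ci,[p])[0]); print(u,v,u2,v2)
A=cv2.resize(sim[v-40:v+40,u-50:u+50],(400,320),interpolation=cv2.INTER_CUBIC); B=cv2.resize(cim[v2-40:v2+40,u2-50:u2+50],(400,320),interpolation=cv2.INTER_CUBIC)
W=im[0:300,160:560]; W=cv2.resize(W,(373,280))
out=np.zeros((600,800,3),np.uint8); out[:320,:400]=A; out[:320,400:]=B; out[320:,:373]=W
cv2.imwrite("pics/m5.png",out[:,:,::-1])
E
```

```text
9.15 [0.55715169 0.22490086 0.12042245] -5.413154438977907 0.016060573511721 [-0.20936813  0.03781489 -3.33887303]
cheek -1 722 [-16.1 -52.2] [ 8.2 23.7] 1.2 [-0.0202 -0.064 ] [-0.0119 -0.0404]
cheek 1 648 [ 15.2 -52.2] [23.7  7.1] 89.0 [ 0.0114 -0.064 ] [ 0.0187 -0.0404]
277 149 428 239
```

View pics/m5.png

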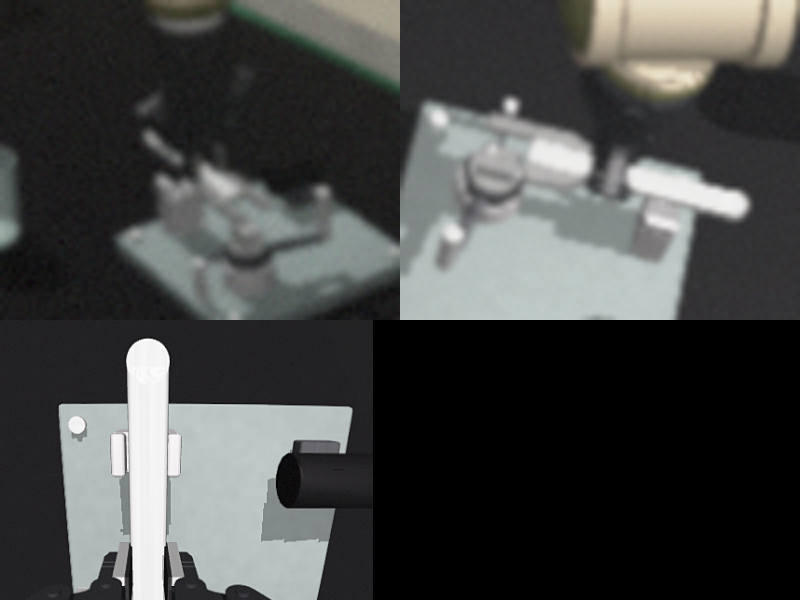

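The composite shows the handle over the fork, with the cheeks on either side of it in the wrist view. The fork's mid-line is about 1.2 mm to tool −x of the handle and the jaw is about 1 mm short. I'll correct both and lower slowly.

step_arm:
  steps:
    - {"xyz": [-0.031,0.025,0],"turn": [0,0,0],"gripper": -1}
    - {"xyz": [0,0,0.1],"turn": [0,0,0],"gripper": -1}
    - {"xyz": [0,0,0.1],"turn": [0,0,0],"gripper": -1}
    - {"xyz": [0,0,0.1],"turn": [0,0,0],"gripper": -1}
    - {"xyz": [0,0,0.1],"turn": [0,0,0],"gripper": -1}
    - {"xyz": [0,0,0.05],"turn": [0,0,0],"gripper": -1}
    - {"xyz": [0,0,0.05],"turn": [0,0,0],"gripper": -1}
    - {"xyz": [0,0,0],"turn": [0,0,0],"gripper": -1}

```text
time_s: 9.92
position: [0.5551, 0.2241, 0.0986]
tool_rot: [[0.996, -0.094, -0.001], [-0.094, -0.996, -0.0], [-0.001, 0.0, -1.0]]
ft_force: [-0.3, 0.6, -4.0]
grip_width: 0.0162
```

step_arm:
  steps:
    - {"xyz": [0,0,0.06],"turn": [0,0,0],"gripper": -1}
    - {"xyz": [0,0,0.06],"turn": [0,0,0],"gripper": -1}
    - {"xyz": [0,0,0.06],"turn": [0,0,0],"gripper": -1}
    - {"xyz": [0,0,0.06],"turn": [0,0,0],"gripper": -1}
    - {"xyz": [0,0,0],"turn": [0,0,0],"gripper": -1}

```text
time_s: 10.33
position: [0.555, 0.224, 0.0889]
tool_rot: [[0.996, -0.094, -0.001], [-0.094, -0.996, -0.0], [-0.001, 0.0, -1.0]]
ft_force: [-0.3, -0.5, -3.6]
grip_width: 0.0163
```

step_arm:
  steps:
    - {"xyz": [0,0,0.04],"turn": [0,0,0],"gripper": -1}
    - {"xyz": [0,0,0.04],"turn": [0,0,0],"gripper": -1}
    - {"xyz": [0,0,0],"turn": [0,0,0],"gripper": -1}

```text
time_s: 10.58
position: [0.5553, 0.2241, 0.0863]
tool_rot: [[0.996, -0.094, 0.0], [-0.094, -0.996, 0.0], [0.0, -0.0, -1.0]]
ft_force: [-0.5, 0.1, -3.6]
grip_width: 0.016
```

step_arm:
  steps:
    - {"xyz": [0,0,0.03],"turn": [0,0,0],"gripper": -1}
    - {"xyz": [0,0,0.02],"turn": [0,0,0],"gripper": -1}
    - {"xyz": [0,0,0],"turn": [0,0,0],"gripper": -1}

```text
time_s: 10.83
position: [0.5553, 0.2241, 0.0862]
tool_rot: [[0.996, -0.094, 0.001], [-0.094, -0.996, 0.0], [0.001, -0.0, -1.0]]
ft_force: [-5.4, -1.4, 11.1]
grip_width: 0.0161
```

The spanner is seated at the predicted height. I'll release it, rise and look.

step_arm:
  steps:
    - {"xyz": [0,0,-0.02],"turn": [0,0,0],"gripper": -0.8}
    - {"xyz": [0,0,0],"turn": [0,0,0],"gripper": -0.4}
    - {"xyz": [0,0,0],"turn": [0,0,0],"gripper": -0.1}
    - {"xyz": [0,0,0],"turn": [0,0,0],"gripper": -0.1}
    - {"xyz": [0,0,0],"turn": [0,0,0],"gripper": -0.1}
    - {"xyz": [0,0,-0.2],"turn": [0,0,0],"gripper": -0.1}
    - {"xyz": [0,0,-0.6],"turn": [0,0,0],"gripper": -0.1}
    - {"xyz": [0,0,-0.8],"turn": [0,0,0],"gripper": -0.1}
    - {"xyz": [0,0,-0.8],"turn": [0,0,0],"gripper": -0.1}
    - {"xyz": [0,0,-0.8],"turn": [0,0,0],"gripper": -0.1}
    - {"xyz": [0,0,-0.6],"turn": [0,0,0],"gripper": 0.1}
    - {"xyz": [0,0,0],"turn": [0,0,0],"gripper": 0.1}
    - {"xyz": [0,0,0],"turn": [0,0,0],"gripper": 0.1}

```text
time_s: 11.92
position: [0.5555, 0.2242, 0.2387]
tool_rot: [[0.996, -0.094, 0.003], [-0.094, -0.996, 0.001], [0.003, -0.001, -1.0]]
ft_force: [0.4, 0.5, -0.4]
grip_width: 0.0469
```

```bash
python3 - <<'E'
from seg import *
i,im,d=grab("wrist","w6"); s=env.observe();print(s["time_s"],s["position"],np.degrees(np.arctan2(s["tool_rot"][1,0],s["tool_rot"][0,0])),s["grip_width"],s["ft_force"])
u,v=proj(i,[[.5498,.1539,.085]])[0]; print(u,v)
C=cloud(i,d); m=(C[...,2]>.096)&(C[...,2]<.112)&(abs(C[...,0]-.625)<.03)&(abs(C[...,1]-.127)<.03); vv,uu=np.nonzero(m); P=onplane(i,np.c_[uu,vv],.104); print("stub",len(uu),cv2.minAreaRect(np.float32(P[:,:2]*1e3)))
c=im[100:350,230:450]; cv2.imwrite("pics/w6c.png",cv2.resize(c,(528,600),interpolation=cv2.INTER_CUBIC)[:,:,::-1])
E
```

```text
11.9667 [0.55500624 0.22405772 0.23713121] -5.374053640399937 0.04689003092377652 [-0.23923242  1.05104248 -0.81374302]
318.2756574599287 255.8463427013359Traceback (most recent call last):
  File "<stdin>", line 4, in <module>
  File "h.py", line 9, in onplane
    o,d=ray(i,uv); return o+d*((z-o[2])/d[:,2])[:,None]
        ~~~^^^^^^
  File "h.py", line 6, in ray
    n=cv2.undistortPoints(uv[:,None],K(i),np.array([i["k1"],0,0,0]))[:,0]
      ~~~~~~~~~~~~~~~~~~~^^^^^^^^^^^^^^^^^^^^^^^^^^^^^^^^^^^^^^^^^^^
cv2.error: OpenCV(4.12.0) /io/opencv/modules/calib3d/src/undistort.dispatch.cpp:347: error: (-215:Assertion failed) CV_IS_MAT(_src) && CV_IS_MAT(_dst) && (_src->rows == 1 || _src->cols == 1) && (_dst->rows == 1 || _dst->cols == 1) && _src->cols + _src->rows - 1 == _dst->rows + _dst->cols - 1 && (CV_MAT_TYPE(_src->type) == CV_32FC2 || CV_MAT_TYPE(_src->type) == CV_64FC2) && (CV_MAT_TYPE(_dst->type) == CV_32FC2 || CV_MAT_TYPE(_dst->type) == CV_64FC2) in function 'cvUndistortPointsInternal'
```

```bash
python3 - <<'E'
import cv2
im=cv2.imread("pics/w6.png"); c=im[60:340,220:460]; cv2.imwrite("pics/w6c.png",cv2.resize(c,(514,600),interpolation=cv2.INTER_CUBIC))
E
```

```text
(no output)
```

View pics/w6c.png

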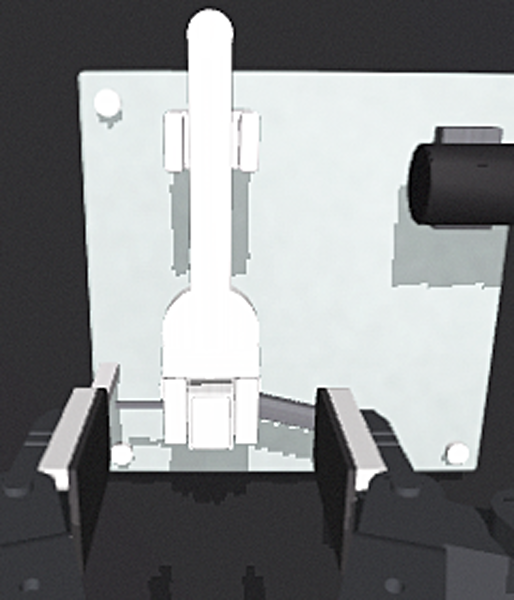

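The crop shows the jaw over both flats and the handle between the fork cheeks. Next I'll turn and go to the stub.

step_arm:
  steps:
    - {"xyz": [0,0,0],"turn": [0,0,-0.5],"gripper": 0.1}
    - {"xyz": [0,0,0],"turn": [0,0,-1],"gripper": 0.1}
    - {"xyz": [0,0,0],"turn": [0,0,-1],"gripper": 0.1}
    - {"xyz": [0,0,0],"turn": [0,0,-1],"gripper": 0.1}
    - {"xyz": [0,0,0],"turn": [0,0,-1],"gripper": 0.1}
    - {"xyz": [0,0,0],"turn": [0,0,-1],"gripper": 0.1}
    - {"xyz": [0,0,0],"turn": [0,0,-1],"gripper": 0.1}
    - {"xyz": [0,0,0],"turn": [0,0,-1],"gripper": 0.1}
    - {"xyz": [0,0,0],"turn": [0,0,-1],"gripper": 0.1}
    - {"xyz": [0,0,0],"turn": [0,0,-1],"gripper": 0.1}
    - {"xyz": [0,0,0],"turn": [0,0,-1],"gripper": 0.1}
    - {"xyz": [0,0,0],"turn": [0,0,-1],"gripper": 0.1}
    - {"xyz": [0,0,0],"turn": [0,0,-1],"gripper": 0.1}
    - {"xyz": [0,0,0],"turn": [0,0,-1],"gripper": 0.1}
    - {"xyz": [0,0,0],"turn": [0,0,-1],"gripper": 0.1}
    - {"xyz": [0,0,0],"turn": [0,0,-1],"gripper": 0.1}
    - {"xyz": [0,0,0],"turn": [0,0,-1],"gripper": 0.1}

```text
time_s: 13.38
position: [0.5548, 0.224, 0.2355]
tool_rot: [[0.334, 0.943, -0.003], [0.943, -0.334, -0.001], [-0.002, -0.003, -1.0]]
ft_force: [0.3, -0.2, -0.5]
grip_width: 0.0473
```

step_arm:
  steps:
    - {"xyz": [-0.42,0.61,0],"turn": [0,0,0],"gripper": 0.1}
    - {"xyz": [-0.42,0.61,0],"turn": [0,0,0],"gripper": 0.1}
    - {"xyz": [-0.42,0.61,0],"turn": [0,0,0],"gripper": 0.1}
    - {"xyz": [-0.42,0.61,0],"turn": [0,0,0],"gripper": 0.1}
    - {"xyz": [0,0,0.6],"turn": [0,0,0],"gripper": 0.1}
    - {"xyz": [0,0,0.6],"turn": [0,0,0],"gripper": 0.1}
    - {"xyz": [0,0,0],"turn": [0,0,0],"gripper": 0.1}
    - {"xyz": [0,0,0],"turn": [0,0,0],"gripper": 0.1}
    - {"xyz": [0,0,0],"turn": [0,0,0],"gripper": 0.1}

```text
time_s: 14.13
position: [0.6246, 0.1281, 0.1899]
tool_rot: [[0.337, 0.941, 0.001], [0.941, -0.337, 0.0], [0.0, 0.001, -1.0]]
ft_force: [-0.3, 0.0, 0.6]
grip_width: 0.0468
```

```bash
python3 - <<'E'
from h import *
i,im,d=grab("wrist","w7"); s=env.observe();p=s["position"];R=s["tool_rot"];print(s["time_s"],p,np.degrees(np.arctan2(R[1,0],R[0,0])),s["grip_width"],s["ft_force"])
C=cloud(i,d); m=(d>0)&(abs(C[...,2]-.104)<.008)&(np.hypot(C[...,0]-.625,C[...,1]-.127)<.025); vv,uu=np.nonzero(m)
print(len(uu), proj(i,[[.6248,.1272,.104]]))
if len(uu):
  P=onplane(i,np.c_[uu,vv],.104)[:,:2]; r=cv2.minAreaRect(np.float32(P*1e3)); print(r); c=np.array([*np.array(r[0])/1e3,p[2]]); print("tool mm",((c-p)@R*1e3).round(1))
E
```

```text
14.1833 [0.62473732 0.12821938 0.19042688] 70.28585190273019 0.046621299098561456 [0.43733327 0.66742455 0.74541374]
332 [[316.99837242 210.06808303]]
((623.3389892578125, 126.26335906982422), (12.687756538391113, 15.580401420593262), 69.63367462158203)
tool mm [-2.3 -0.7 -0. ]
```

step_arm:
  steps:
    - {"xyz": [-0.045,0,0.4],"turn": [0,0,0],"gripper": 0.1}
    - {"xyz": [0,0,0.8],"turn": [0,0,0],"gripper": 0.1}
    - {"xyz": [0,0,0.8],"turn": [0,0,0],"gripper": 0.1}
    - {"xyz": [0,0,0.55],"turn": [0,0,0],"gripper": 0.1}
    - {"xyz": [0,0,0],"turn": [0,0,0],"gripper": 0.1}
    - {"xyz": [0,0,0],"turn": [0,0,0],"gripper": -0.3}
    - {"xyz": [0,0,0],"turn": [0,0,0],"gripper": -0.6}
    - {"xyz": [0,0,0],"turn": [0,0,0],"gripper": -1}
    - {"xyz": [0,0,0],"turn": [0,0,0],"gripper": -1}
    - {"xyz": [0,0,0],"turn": [0,0,0],"gripper": -1}
  squeeze: 40

```text
time_s: 15.02
position: [0.625, 0.1263, 0.0897]
tool_rot: [[0.338, 0.941, 0.005], [0.941, -0.338, 0.0], [0.002, 0.005, -1.0]]
ft_force: [0.3, -0.1, 7.4]
grip_width: 0.0132
```

step_arm:
  steps:
    - {"xyz": [-0.08,-0.002,0],"turn": [0,0,0.5],"gripper": -1}
    - {"xyz": [-0.08,-0.002,0],"turn": [0,0,0.5],"gripper": -1}
    - {"xyz": [-0.08,-0.002,0],"turn": [0,0,0.5],"gripper": -1}
    - {"xyz": [-0.08,-0.002,0],"turn": [0,0,0.5],"gripper": -1}
    - {"xyz": [-0.08,-0.002,0],"turn": [0,0,0.5],"gripper": -1}
    - {"xyz": [-0.08,-0.002,0],"turn": [0,0,0.5],"gripper": -1}
    - {"xyz": [-0.08,-0.002,0],"turn": [0,0,0.5],"gripper": -1}
    - {"xyz": [-0.08,-0.002,0],"turn": [0,0,0.5],"gripper": -1}
    - {"xyz": [-0.08,-0.002,0],"turn": [0,0,0.5],"gripper": -1}
    - {"xyz": [-0.08,-0.002,0],"turn": [0,0,0.5],"gripper": -1}
    - {"xyz": [-0.08,-0.002,0],"turn": [0,0,0.5],"gripper": -1}
    - {"xyz": [-0.08,-0.002,0],"turn": [0,0,0.5],"gripper": -1}
    - {"xyz": [0,0,0],"turn": [0,0,0],"gripper": -1}

```text
time_s: 16.1
position: [0.6045, 0.0941, 0.0897]
tool_rot: [[0.736, 0.677, 0.007], [0.677, -0.736, -0.001], [0.005, 0.005, -1.0]]
ft_force: [3.1, -1.1, 5.9]
grip_width: 0.0128
```

```bash
cat > st.py <<'E'
from h import *
s=env.observe();p=s["position"];R=s["tool_rot"];v=p[:2]-[.549,.1537]
print(s["time_s"],p.round(4),"xang",np.degrees(np.arctan2(R[1,0],R[0,0])).round(2),"r",np.hypot(*v).round(4),"ang",np.degrees(np.arctan2(v[1],v[0])).round(2),"F tool",(s["ft_force"]@R).round(1),"T",s["wrist_torque"].round(2),s["grip_width"])
E
python3 st.py
```

```text
16.1 [0.6045 0.0941 0.0897] xang 42.63 r 0.0814 ang -47.07 F tool [ 1.6  2.9 -5.9] T [-0.35 -0.38  0.04] 0.012803147597117849
```

step_arm:
  steps:
    - {"xyz": [-0.08,-0.002,0],"turn": [0,0,0.5],"gripper": -1}
    - {"xyz": [-0.08,-0.002,0],"turn": [0,0,0.5],"gripper": -1}
    - {"xyz": [-0.08,-0.002,0],"turn": [0,0,0.5],"gripper": -1}
    - {"xyz": [-0.08,-0.002,0],"turn": [0,0,0.5],"gripper": -1}
    - {"xyz": [-0.08,-0.002,0],"turn": [0,0,0.5],"gripper": -1}
    - {"xyz": [-0.08,-0.002,0],"turn": [0,0,0.5],"gripper": -1}
    - {"xyz": [-0.08,-0.002,0],"turn": [0,0,0.5],"gripper": -1}
    - {"xyz": [-0.08,-0.002,0],"turn": [0,0,0.5],"gripper": -1}
    - {"xyz": [-0.08,-0.002,0],"turn": [0,0,0.5],"gripper": -1}
    - {"xyz": [-0.08,-0.002,0],"turn": [0,0,0.5],"gripper": -1}
    - {"xyz": [-0.08,-0.002,0],"turn": [0,0,0.5],"gripper": -1}
    - {"xyz": [-0.08,-0.002,0],"turn": [0,0,0.5],"gripper": -1}
    - {"xyz": [-0.08,-0.002,0],"turn": [0,0,0.5],"gripper": -1}
    - {"xyz": [-0.08,-0.002,0],"turn": [0,0,0.5],"gripper": -1}
    - {"xyz": [-0.08,-0.002,0],"turn": [0,0,0.5],"gripper": -1}
    - {"xyz": [-0.08,-0.002,0],"turn": [0,0,0.5],"gripper": -1}
    - {"xyz": [0,0,0],"turn": [0,0,0],"gripper": -1}

```text
time_s: 17.52
position: [0.5587, 0.0723, 0.0897]
tool_rot: [[0.995, 0.104, 0.007], [0.104, -0.995, -0.003], [0.007, 0.004, -1.0]]
ft_force: [2.2, -8.0, 8.0]
grip_width: 0.0131
```

```bash
python3 st.py
```

```text
17.5167 [0.5587 0.0723 0.0897] xang 5.96 r 0.082 ang -83.21 F tool [ 1.4  8.2 -8. ] T [-1.43 -0.2  -0.01] 0.013119798690847114
```

step_arm:
  steps:
    - {"xyz": [-0.08,0.01,0],"turn": [0,0,0.5],"gripper": -1}
    - {"xyz": [-0.08,0.01,0],"turn": [0,0,0.5],"gripper": -1}
    - {"xyz": [-0.08,0,0],"turn": [0,0,0.5],"gripper": -1}
    - {"xyz": [-0.08,0,0],"turn": [0,0,0.5],"gripper": -1}
    - {"xyz": [0,0,0],"turn": [0,0,0],"gripper": -1}

```text
time_s: 17.93
position: [0.5457, 0.0716, 0.0897]
tool_rot: [[0.998, -0.056, 0.007], [-0.056, -0.998, -0.002], [0.007, 0.002, -1.0]]
ft_force: [1.5, -5.5, 8.8]
grip_width: 0.0129
```

```bash
python3 st.py
```

```text
17.9333 [0.5457 0.0716 0.0897] xang -3.2 r 0.0822 ang -92.29 F tool [ 1.8  5.4 -8.8] T [-0.82  0.03 -0.02] 0.01288101937303992
```

step_arm:
  steps:
    - {"xyz": [-0.04,0,0],"turn": [0,0,0.25],"gripper": -1}
    - {"xyz": [-0.04,0,0],"turn": [0,0,0.25],"gripper": -1}
    - {"xyz": [0,0,0],"turn": [0,0,0],"gripper": -1}

```text
time_s: 18.18
position: [0.5428, 0.0718, 0.0897]
tool_rot: [[0.995, -0.095, 0.007], [-0.095, -0.996, -0.002], [0.007, 0.002, -1.0]]
ft_force: [1.6, -5.4, 8.1]
grip_width: 0.0129
```

```bash
python3 st.py
```

```text
18.1833 [0.5428 0.0718 0.0897] xang -5.43 r 0.0822 ang -94.33 F tool [ 2.2  5.3 -8. ] T [-0.9  -0.14  0.06] 0.012938408484809994
```

step_arm:
  steps:
    - {"xyz": [-0.03,0,0],"turn": [0,0,0.2],"gripper": -1}
    - {"xyz": [-0.03,0,0],"turn": [0,0,0.15],"gripper": -1}
    - {"xyz": [0,0,0],"turn": [0,0,0],"gripper": -1}

```text
time_s: 18.43
position: [0.5405, 0.072, 0.0897]
tool_rot: [[0.992, -0.122, 0.007], [-0.122, -0.993, -0.002], [0.007, 0.001, -1.0]]
ft_force: [3.1, -5.5, 8.6]
grip_width: 0.0124
```

```bash
python3 st.py
```

```text
18.4333 [0.5405 0.072  0.0897] xang -7.01 r 0.0822 ang -95.92 F tool [ 3.8  5.1 -8.5] T [-0.89 -0.18 -0.02] 0.012378002965990627
```

step_arm:
  steps:
    - {"xyz": [-0.03,0,0],"turn": [0,0,0.2],"gripper": -1}
    - {"xyz": [-0.03,0,0],"turn": [0,0,0.15],"gripper": -1}
    - {"xyz": [0,0,0],"turn": [0,0,0],"gripper": -1}

```text
time_s: 18.68
position: [0.5384, 0.0722, 0.0897]
tool_rot: [[0.989, -0.15, 0.008], [-0.15, -0.989, -0.002], [0.008, 0.001, -1.0]]
ft_force: [3.4, -5.9, 7.5]
grip_width: 0.0127
```

```bash
python3 st.py
```

```text
18.6833 [0.5384 0.0722 0.0897] xang -8.62 r 0.0822 ang -97.4 F tool [ 4.3  5.3 -7.5] T [-0.92 -0.36  0.06] 0.012746750498082458
```

step_arm:
  steps:
    - {"xyz": [-0.03,0,0],"turn": [0,0,0.1],"gripper": -1}
    - {"xyz": [-0.03,0,0],"turn": [0,0,0.1],"gripper": -1}
    - {"xyz": [0,0,0],"turn": [0,0,0],"gripper": -1}

```text
time_s: 18.93
position: [0.537, 0.0724, 0.0897]
tool_rot: [[0.986, -0.166, 0.01], [-0.166, -0.986, -0.003], [0.01, 0.001, -1.0]]
ft_force: [9.3, -5.7, 5.2]
grip_width: 0.0129
```

```bash
python3 st.py
```

```text
18.9333 [0.537  0.0724 0.0897] xang -9.53 r 0.0822 ang -98.39 F tool [10.2  4.1 -5.1] T [-0.99 -1.01  0.07] 0.012870418915012375
```

step_arm:
  steps:
    - {"xyz": [-0.03,0,0],"turn": [0,0,0],"gripper": -1}
    - {"xyz": [0,0,0],"turn": [0,0,0],"gripper": -1}

```text
time_s: 19.1
position: [0.5364, 0.0725, 0.0898]
tool_rot: [[0.986, -0.165, 0.011], [-0.165, -0.986, -0.003], [0.012, 0.001, -1.0]]
ft_force: [11.1, -6.4, 2.7]
grip_width: 0.0129
```

```bash
python3 st.py
```

```text
19.1 [0.5364 0.0725 0.0898] xang -9.52 r 0.0822 ang -98.81 F tool [12.   4.5 -2.5] T [-0.95 -1.34 -0.02] 0.0128841333855765
```

step_arm:
  steps:
    - {"xyz": [-0.04,0,0],"turn": [0,0,0],"gripper": -1}
    - {"xyz": [-0.04,0,0],"turn": [0,0,0],"gripper": -1}
    - {"xyz": [0,0,0],"turn": [0,0,0],"gripper": -1}

```text
time_s: 19.35
position: [0.5347, 0.0728, 0.0898]
tool_rot: [[0.986, -0.166, 0.015], [-0.166, -0.986, -0.003], [0.015, 0.0, -1.0]]
ft_force: [18.2, -6.1, -2.1]
grip_width: 0.0124
```

```bash
python3 st.py
```

```text
19.35 [0.5347 0.0728 0.0898] xang -9.56 r 0.0821 ang -99.99 F tool [18.9  3.   2.4] T [-0.97 -2.28 -0.14] 0.012413019044065065
```

The force has risen to 19 N against 5 N for turning, so the locknut is at its stop. I'll ease off, open, rise and look.

step_arm:
  steps:
    - {"xyz": [0.08,0,0],"turn": [0,0,0],"gripper": -1}
    - {"xyz": [0.02,0,0],"turn": [0,0,0],"gripper": -0.8}
    - {"xyz": [0,0,0],"turn": [0,0,0],"gripper": -0.5}
    - {"xyz": [0,0,0],"turn": [0,0,0],"gripper": -0.2}
    - {"xyz": [0,0,0],"turn": [0,0,0],"gripper": 0.1}
    - {"xyz": [0,0,0],"turn": [0,0,0],"gripper": 0.1}
    - {"xyz": [0,0,-0.3],"turn": [0,0,0],"gripper": 0.1}
    - {"xyz": [0,0,-0.8],"turn": [0,0,0],"gripper": 0.1}
    - {"xyz": [0,0,-0.8],"turn": [0,0,0],"gripper": 0.1}
    - {"xyz": [0,0,-0.8],"turn": [0,0,0],"gripper": 0.1}
    - {"xyz": [0,-0.8,-0.8],"turn": [0,0,0],"gripper": 0.3}
    - {"xyz": [0,-0.8,0],"turn": [0,0,0],"gripper": 0.6}
    - {"xyz": [0,-0.8,0],"turn": [0,0,0],"gripper": 1}
    - {"xyz": [0,-0.8,0],"turn": [0,0,0],"gripper": 1}
    - {"xyz": [0,0,0],"turn": [0,0,0],"gripper": 1}
    - {"xyz": [0,0,0],"turn": [0,0,0],"gripper": 1}

```text
time_s: 20.68
position: [0.5535, 0.1988, 0.2242]
tool_rot: [[0.987, -0.162, -0.001], [-0.162, -0.987, -0.0], [-0.001, 0.0, -1.0]]
ft_force: [0.2, -1.0, 0.4]
grip_width: 0.0856
```

```bash
python3 st.py; python3 - <<'E'
from h import *
i,im,d=grab("wrist","w8"); C=cloud(i,d)
def rect(c,r,z0,z1,zp):
    m=(d>0)&(C[...,2]>z0)&(C[...,2]<z1)&(np.hypot(C[...,0]-c[0],C[...,1]-c[1])<r); v,u=np.nonzero(m)
    if len(u)<8: return len(u)
    P=onplane(i,np.c_[u,v],zp)[:,:2]; return len(u),np.round(cv2.minAreaRect(np.float32(P*1e3))[0],1),np.round(cv2.minAreaRect(np.float32(P*1e3))[1:][0],1),cv2.minAreaRect(np.float32(P*1e3))[2]
print("stub",rect((.54,.073),.03,.097,.112,.104)); print("flats",rect((.5495,.154),.016,.081,.092,.085))
print("forkL",rect((.546,.278),.016,.0795,.085,.081)); print("base",rect((.6,.2),.2,.014,.026,.02)); print("spanner",rect((.555,.22),.15,.072,.0795,.076)) 
u,v=map(int,proj(i,[[.55,.17,.08]])[0]); print(u,v)
c=im[40:340,180:480]; cv2.imwrite("pics/w8c.png",cv2.resize(c,(600,600),interpolation=cv2.INTER_CUBIC)[:,:,::-1])
E
```

```text
20.6833 [0.5535 0.1988 0.2242] xang -9.35 r 0.0454 ang 84.29 F tool [ 0.4  0.9 -0.4] T [-0.02  0.04  0.03] 0.08560223081582333
stub (213, array([539.9,  75.1]), array([19.1, 13. ]), 80.64191436767578)
flats (608, array([549.5, 153.6]), array([28.4, 19.7]), 75.87861633300781)
forkL (289, array([545.9, 278.1]), array([23.4,  8. ]), 85.10299682617188)
base (31515, array([598.3, 192.8]), array([219.8, 219.8]), 84.45532989501953)
spanner (6015, array([555. , 199.6]), array([256. ,  44.3]), 83.0826416015625)
319 219
```

View pics/w8c.png

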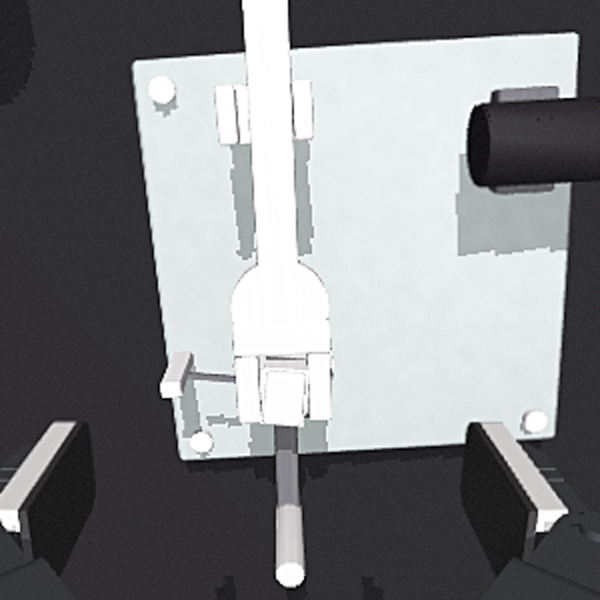

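The crop shows the lever pointing straight away from the fork and the spanner still on the flats, with its handle against the +x cheek. Measured lever deviation is about 0.03 rad. Now the current handle pose, for regrasping.

```bash
python3 - <<'E'
from h import *
a=np.load("pics/w8.npz"); i=cams.camera_info("wrist"); s=env.observe(); p=s["position"]
C=cloud(i,a["d"]); m=(abs(C[...,2]-.076)<.0035)&(a["d"]>0)&(np.hypot(C[...,0]-.555,C[...,1]-.22)<.2)
v,u=np.nonzero(m); P=onplane(i,np.c_[u,v],.076)[:,:2]; print(P[:,1].min(),P[:,1].max())
mid=[]
for y in np.arange(.195,.259,.003):
    x=P[abs(P[:,1]-y)<.0015][:,0]; mid.append((y,(x.min()+x.max())/2,np.ptp(x)))
mid=np.array(mid); f=np.polyfit(mid[:,0],mid[:,1],1); print(f,np.degrees(np.arctan2(1,f[0])),np.median(mid[:,2]),np.std(mid[:,1]-np.polyval(f,mid[:,0])))
print([(y,np.polyval(f,y).round(4)) for y in (.154,.2236,.228)], "tail row", v.min(), P[v.argmin()])
E
```

```text
0.07055337712493259 0.32584549454695516
[0.14030964 0.52598218] 82.01299006128843 0.017890501798473457 0.0004883623135190662
[(0.154, np.float64(0.5476)), (0.2236, np.float64(0.5574)), (0.228, np.float64(0.558))] tail row 29 [0.56782435 0.32584549]
```

step_arm:
  steps:
    - {"xyz": [0,-0.58,0],"turn": [0,0,-0.3],"gripper": 0.06}
    - {"xyz": [0,0,0.5],"turn": [0,0,0],"gripper": 0.06}
    - {"xyz": [0,0,0.7],"turn": [0,0,0],"gripper": 0.06}
    - {"xyz": [0,0,0.7],"turn": [0,0,0],"gripper": 0.06}
    - {"xyz": [0,0,0.7],"turn": [0,0,0],"gripper": 0.06}
    - {"xyz": [0,0,0.5],"turn": [0,0,0],"gripper": 0.06}
    - {"xyz": [0,0,0],"turn": [0,0,0],"gripper": 0.06}
    - {"xyz": [0,0,0],"turn": [0,0,0],"gripper": 0.06}
    - {"xyz": [0,0,0],"turn": [0,0,0],"gripper": 0.06}

```text
time_s: 21.48
position: [0.5586, 0.2199, 0.1022]
tool_rot: [[0.99, -0.142, 0.002], [-0.142, -0.99, 0.0], [0.002, -0.001, -1.0]]
ft_force: [0.6, 0.0, 0.5]
grip_width: 0.045
```

```bash
python3 st.py
```

```text
21.4833 [0.5586 0.2199 0.1022] xang -8.17 r 0.0669 ang 81.75 F tool [ 0.6 -0.1 -0.5] T [-0.03  0.03  0.02] 0.044981206672020276
```

step_arm:
  steps:
    - {"xyz": [-0.06,-0.04,0.2],"turn": [0,0,0],"gripper": 0.06}
    - {"xyz": [0,0,0.2],"turn": [0,0,0],"gripper": 0.06}
    - {"xyz": [0,0,0],"turn": [0,0,0],"gripper": 0.06}
    - {"xyz": [0,0,0],"turn": [0,0,0],"gripper": -0.3}
    - {"xyz": [0,0,0],"turn": [0,0,0],"gripper": -0.5}
    - {"xyz": [0,0,0],"turn": [0,0,0],"gripper": -0.8}
    - {"xyz": [0,0,0],"turn": [0,0,0],"gripper": -1}
    - {"xyz": [0,0,0],"turn": [0,0,0],"gripper": -1}
    - {"xyz": [0,0,0],"turn": [0,0,0],"gripper": -1}
  squeeze: 60

```text
time_s: 22.23
position: [0.5566, 0.2224, 0.0852]
tool_rot: [[0.99, -0.141, 0.003], [-0.141, -0.99, 0.0], [0.003, -0.001, -1.0]]
ft_force: [6.4, 0.1, 0.8]
grip_width: 0.016
```

```bash
python3 st.py
```

```text
22.2333 [0.5566 0.2224 0.0852] xang -8.11 r 0.0691 ang 83.66 F tool [ 6.3 -1.  -0.8] T [ 0.03 -0.86  0.28] 0.016041205639778438
```

step_arm:
  steps:
    - {"xyz": [0.025,0,0],"turn": [0,0,0],"gripper": -1}
    - {"xyz": [0,0,0],"turn": [0,0,0],"gripper": -1}

```text
time_s: 22.4
position: [0.5567, 0.2223, 0.0851]
tool_rot: [[0.99, -0.141, 0.0], [-0.141, -0.99, 0.0], [0.0, -0.0, -1.0]]
ft_force: [0.9, 1.1, 5.8]
grip_width: 0.016
```

```bash
python3 st.py
```

```text
22.4 [0.5567 0.2223 0.0851] xang -8.11 r 0.0691 ang 83.57 F tool [ 0.7 -1.2 -5.8] T [ 0.13 -0.17  0.34] 0.016024609179746536
```

step_arm:
  steps:
    - {"xyz": [0,0,-0.06],"turn": [0,0,0],"gripper": -1}
    - {"xyz": [0,0,-0.1],"turn": [0,0,0],"gripper": -1}
    - {"xyz": [0,0,-0.15],"turn": [0,0,0],"gripper": -1}
    - {"xyz": [0,0,-0.2],"turn": [0,0,0],"gripper": -1}
    - {"xyz": [0,0,-0.3],"turn": [0,0,0],"gripper": -1}
    - {"xyz": [0,0,-0.7],"turn": [0,0,0],"gripper": -1}
    - {"xyz": [0,0,-0.7],"turn": [0,0,0],"gripper": -1}
    - {"xyz": [0,0,-0.5],"turn": [0,0,0],"gripper": -1}
    - {"xyz": [0,0,-0.2],"turn": [0,0,0],"gripper": -1}
    - {"xyz": [0,0,0],"turn": [0,0,0],"gripper": -1}

```text
time_s: 23.23
position: [0.5565, 0.2222, 0.2019]
tool_rot: [[0.99, -0.141, 0.001], [-0.141, -0.99, 0.0], [0.001, -0.0, -1.0]]
ft_force: [0.2, 0.4, -3.3]
grip_width: 0.0159
```

```bash
python3 st.py;python3 - <<'E'
from h import *
i,im,d=grab("wrist","w9"); s=env.observe();R=s["tool_rot"];p=s["position"]; g=im.min(2)
for v in (60,100,180,220):
    us=np.nonzero(g[v,285:350]>225)[0]+285
    if len(us): t=(onplane(i,[(us.min(),v),(us.max()+1,v)],p[2]-.0102)-p)@R*1e3; print(v,us.min(),us.max(),t[:,:2].round(1))
print(np.nonzero(g[:100,318]>225)[0].min())
E
```

```text
23.2333 [0.5565 0.2222 0.2019] xang -8.13 r 0.069 ang 83.74 F tool [ 0.2 -0.5  3.3] T [-0.04 -0.03 -0.05] 0.015929501944595862
60 297 336 [[ -7.5 -90. ]
 [  8.5 -90. ]]
100 298 336 [[ -7.4 -74.5]
 [  8.8 -74.5]]
180 300 335 [[ -7.1 -40.4]
 [  8.9 -40.4]]
220 301 335 [[ -6.9 -21.4]
 [  9.2 -21.4]]
14
```

step_arm:
  steps:
    - {"xyz": [-0.02,0.3,0],"turn": [0,0,0],"gripper": -1}
    - {"xyz": [-0.04,0.6,0],"turn": [0,0,0],"gripper": -1}
    - {"xyz": [-0.06,0.92,0],"turn": [0,0,0],"gripper": -1}
    - {"xyz": [-0.06,0.92,0],"turn": [0,0,0],"gripper": -1}
    - {"xyz": [-0.06,0.92,0],"turn": [0,0,0],"gripper": -1}
    - {"xyz": [-0.06,0.92,0],"turn": [0,0,0],"gripper": -1}
    - {"xyz": [-0.06,0.92,0],"turn": [0,0,0],"gripper": -1}
    - {"xyz": [-0.06,0.92,0],"turn": [0,0,0],"gripper": -1}
    - {"xyz": [-0.06,0.92,0],"turn": [0,0,0],"gripper": -1}
    - {"xyz": [-0.06,0.92,0],"turn": [0,0,0],"gripper": -1}
    - {"xyz": [-0.06,0.92,0],"turn": [0,0,0],"gripper": -1}
    - {"xyz": [-0.06,0.92,0],"turn": [0,0,0],"gripper": -1}
    - {"xyz": [-0.06,0.92,0],"turn": [0,0,0],"gripper": -1}
    - {"xyz": [-0.06,0.92,0],"turn": [0,0,0],"gripper": -1}
    - {"xyz": [-0.03,0.6,0],"turn": [0,0,0.5],"gripper": -1}
    - {"xyz": [-0.02,0.3,0],"turn": [0,0,0.5],"gripper": -1}
    - {"xyz": [0,0,0],"turn": [0,0,0.5],"gripper": -1}
    - {"xyz": [0,0,0],"turn": [0,0,0],"gripper": -1}
    - {"xyz": [0,0,0],"turn": [0,0,0],"gripper": -1}

```text
time_s: 24.87
position: [0.4502, -0.2807, 0.2]
tool_rot: [[0.966, -0.258, -0.002], [-0.258, -0.966, 0.002], [-0.002, -0.001, -1.0]]
ft_force: [-0.4, -0.6, -4.4]
grip_width: 0.0161
```

```bash
python3 st.py
```

```text
24.8667 [ 0.4502 -0.2807  0.2   ] xang -14.95 r 0.4455 ang -102.81 F tool [-0.2  0.6  4.4] T [0.04 0.02 0.03] 0.016140051753264644
```

step_arm:
  steps:
    - {"xyz": [0.02,0,0.4],"turn": [0,0,0],"gripper": -1}
    - {"xyz": [0,0,0.8],"turn": [0,0,0],"gripper": -1}
    - {"xyz": [0,0,0.8],"turn": [0,0,0],"gripper": -1}
    - {"xyz": [0,0,0.8],"turn": [0,0,0],"gripper": -1}
    - {"xyz": [0,0,0.7],"turn": [0,0,0],"gripper": -1}
    - {"xyz": [0,0,0.4],"turn": [0,0,0],"gripper": -1}
    - {"xyz": [0,0,0.25],"turn": [0,0,0],"gripper": -1}
    - {"xyz": [0,0,0.1],"turn": [0,0,0],"gripper": -1}
    - {"xyz": [0,0,0],"turn": [0,0,0],"gripper": -1}
    - {"xyz": [0,0,0],"turn": [0,0,0],"gripper": -1}

```text
time_s: 25.7
position: [0.4519, -0.2818, 0.0319]
tool_rot: [[0.966, -0.258, 0.001], [-0.258, -0.966, -0.001], [0.001, 0.001, -1.0]]
ft_force: [1.2, 0.8, -2.7]
grip_width: 0.0163
```

step_arm:
  steps:
    - {"xyz": [0,0,0.06],"turn": [0,0,0],"gripper": -1}
    - {"xyz": [0,0,0.06],"turn": [0,0,0],"gripper": -1}
    - {"xyz": [0,0,0.04],"turn": [0,0,0],"gripper": -1}
    - {"xyz": [0,0,0],"turn": [0,0,0],"gripper": -1}

```text
time_s: 26.03
position: [0.4515, -0.2817, 0.0246]
tool_rot: [[0.966, -0.259, 0.0], [-0.259, -0.966, -0.0], [0.0, 0.0, -1.0]]
ft_force: [0.4, -0.7, -2.3]
grip_width: 0.0161
```

step_arm:
  steps:
    - {"xyz": [0,0,0.025],"turn": [0,0,0],"gripper": -1}
    - {"xyz": [0,0,0],"turn": [0,0,0],"gripper": -0.9}
    - {"xyz": [0,0,-0.02],"turn": [0,0,0],"gripper": -0.6}
    - {"xyz": [0,0,0],"turn": [0,0,0],"gripper": -0.3}
    - {"xyz": [0,0,0],"turn": [0,0,0],"gripper": 0}
    - {"xyz": [0,0,0],"turn": [0,0,0],"gripper": 0}
    - {"xyz": [0,0,0],"turn": [0,0,0],"gripper": 0}
    - {"xyz": [0,0,-0.2],"turn": [0,0,0],"gripper": 0}
    - {"xyz": [0,0,-0.6],"turn": [0,0,0],"gripper": 0}
    - {"xyz": [0,0,-0.8],"turn": [0,0,0],"gripper": 0}
    - {"xyz": [0,0,-0.8],"turn": [0,0,0],"gripper": 0}
    - {"xyz": [0,0,-0.8],"turn": [0,0,0],"gripper": 0}
    - {"xyz": [0,-0.7,-0.8],"turn": [0,0,0],"gripper": 0.5}
    - {"xyz": [0,-0.7,-0.6],"turn": [0,0,0],"gripper": 1}
    - {"xyz": [0,0,-0.3],"turn": [0,0,0],"gripper": 1}
    - {"xyz": [0,0,0],"turn": [0,0,0],"gripper": 1}
    - {"xyz": [0,0,0],"turn": [0,0,0],"gripper": 1}

```text
time_s: 27.45
position: [0.4658, -0.2281, 0.2201]
tool_rot: [[0.966, -0.258, 0.001], [-0.258, -0.966, -0.001], [0.001, 0.001, -1.0]]
ft_force: [0.4, -0.3, -0.4]
grip_width: 0.0854
```

```bash
python3 st.py; python3 - <<'E'
from h import *
i,im,d=grab("wrist","w10"); C=cloud(i,d); print(proj(i,[[.4335,-.3485,.015],[.48,-.18,.015]]))
u=proj(i,[[.45,-.28,.015]])[0].astype(int); 
for q in ((.4389,-.328),(.4517,-.281),(.4646,-.233),(.4763,-.19),(.545,-.283)):
    a,b=proj(i,[[*q,.015]])[0].astype(int); print(q,C[b,a].round(4))
j,jm,_=grab("scene","c10")
out=np.zeros((600,800,3),np.uint8); out[:400,:640]=im
u,v=260,250; out[400:600,:]=cv2.resize(jm[165:325,210:510][:,:],(800,427))[:200] if 0 else 0
A=cv2.resize(jm[160:320,200:500],(375,200),interpolation=cv2.INTER_CUBIC); out[400:,:375]=A
cv2.imwrite("pics/m10.png",out[:,:,::-1])
E
```

```text
27.45 [ 0.4658 -0.2281  0.2201] xang -14.98 r 0.3908 ang -102.3 F tool [0.5 0.2 0.4] T [-0.   -0.04  0.01] 0.08542367493333491
[[317.68949434 276.61248752]
 [318.95026432 125.17381198]]
(0.4389, -0.328) [ 0.4387 -0.3262  0.0167]
(0.4517, -0.281) [ 0.451  -0.2802  0.0156]
(0.4646, -0.233) [ 0.464  -0.2317  0.0157]
(0.4763, -0.19) [ 0.4755 -0.189   0.016 ]
(0.545, -0.283) [ 0.5448 -0.2828  0.0142]
```

View pics/m10.png

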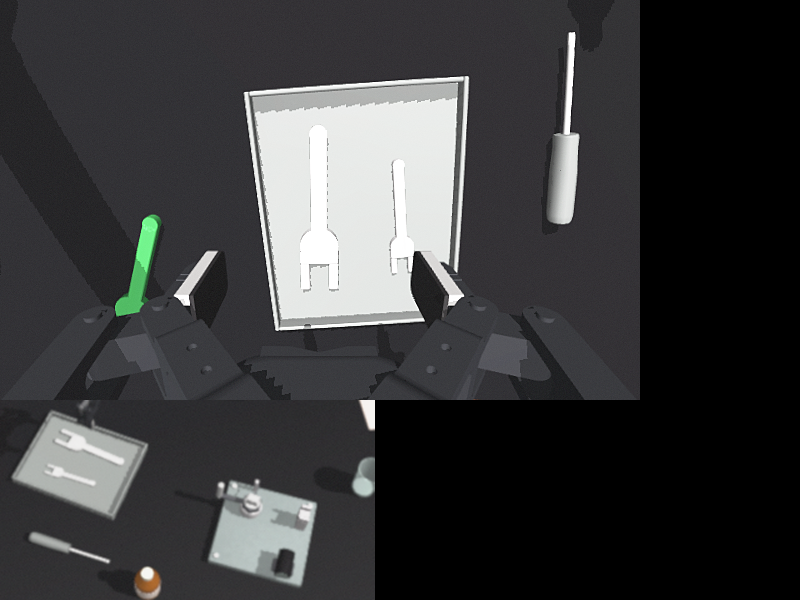

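The wrist view shows the large spanner flat in the tray and the small one unmoved. The scene crop shows the lever pointing to −y. I'll take one last close look at the stand to check the lever and spindle.

step_arm:
  steps:
    - {"xyz": [-0.03,-0.4,0],"turn": [0,0,0],"gripper": 1}
    - {"xyz": [-0.055,-0.9,0],"turn": [0,0,0],"gripper": 1}
    - {"xyz": [-0.055,-0.9,0],"turn": [0,0,0],"gripper": 1}
    - {"xyz": [-0.055,-0.9,0],"turn": [0,0,0],"gripper": 1}
    - {"xyz": [-0.055,-0.9,0],"turn": [0,0,0],"gripper": 1}
    - {"xyz": [-0.055,-0.9,0],"turn": [0,0,0],"gripper": 1}
    - {"xyz": [-0.055,-0.9,0],"turn": [0,0,0],"gripper": 1}
    - {"xyz": [-0.055,-0.9,0],"turn": [0,0,0],"gripper": 1}
    - {"xyz": [-0.055,-0.9,0],"turn": [0,0,0],"gripper": 1}
    - {"xyz": [-0.055,-0.9,0],"turn": [0,0,0],"gripper": 1}
    - {"xyz": [-0.055,-0.9,0],"turn": [0,0,-0.5],"gripper": 1}
    - {"xyz": [-0.055,-0.9,0],"turn": [0,0,-0.5],"gripper": 1}
    - {"xyz": [-0.03,-0.6,0],"turn": [0,0,-0.4],"gripper": 1}
    - {"xyz": [0,0,0],"turn": [0,0,0],"gripper": 1}
    - {"xyz": [0,0,0],"turn": [0,0,0],"gripper": 1}

```text
time_s: 28.8
position: [0.5495, 0.2008, 0.218]
tool_rot: [[0.989, -0.148, -0.003], [-0.148, -0.989, -0.001], [-0.003, 0.001, -1.0]]
ft_force: [-0.4, 0.3, -0.2]
grip_width: 0.0851
```

```bash
python3 st.py; python3 - <<'E'
from h import *
def an(f,fl):
    a=np.load(f"pics/{f}.npz"); i=cams.camera_info("wrist"); i["extrinsics"]=a["E"]; d=a["d"]; C=cloud(i,d)
    def top(c,r,z0,z1,zp):
        m=(d>0)&(C[...,2]>z0)&(C[...,2]<z1)&(np.hypot(C[...,0]-c[0],C[...,1]-c[1])<r); v,u=np.nonzero(m); P=onplane(i,np.c_[u,v],zp)[:,:2]; q=cv2.minAreaRect(np.float32(P*1e3)); return np.array(q[0]),np.array(q[1]).round(1),round(q[2],1)
    F=top((.5495,.154),.016,.083,.092,.085); S=top((.54,.073),.03,.1025,.108,.104); print(f,"flats",F,"stub",S,"lever ang",np.degrees(np.arctan2(*(S[0]-F[0])[::-1])).round(2))
grab("wrist","w11"); an("w8",1); an("w11",1)
im=cv2.imread("pics/w11.png"); cv2.imwrite("pics/w11c.png",cv2.resize(im[40:340,180:480],(600,600),interpolation=2))
E
```

```text
28.8 [0.5495 0.2008 0.218 ] xang -8.53 r 0.0471 ang 89.36 F tool [-0.4 -0.2  0.2] T [-0.07 -0.03  0.03] 0.08514948374294318
w8 flats (array([549.69793701, 153.37664795]), array([27.9, 18.9]), 77.2) stub (array([539.17590332,  73.11333466]), array([14., 13.]), 41.7) lever ang -97.47
w11 flats (array([549.32025146, 153.3591156 ]), array([28. , 18.6]), 77.2) stub (array([540.53686523,  73.52708435]), array([14.5, 12.8]), 81.7) lever ang -96.28
```

View pics/w11c.png

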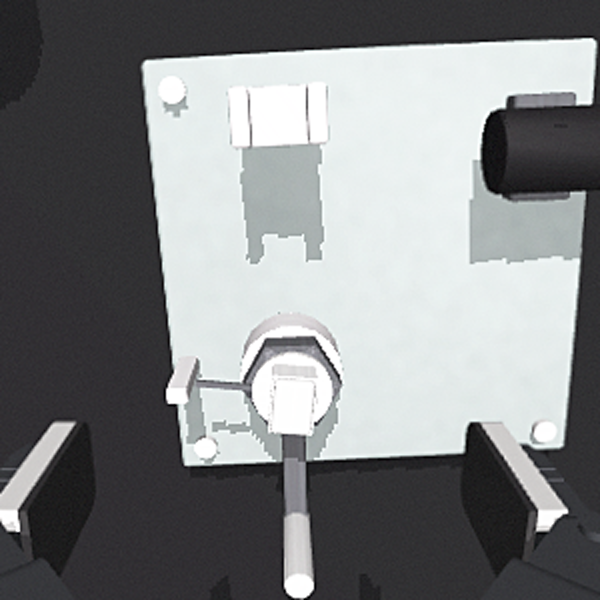

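The final view shows the lever straight away from the fork, about 0.02 to 0.03 rad off by measurement, and the spindle turned only by the spanner's play. Handing in.

```bash
python3 -c "
from rig import order
print(order.close_job())"
```

```text
the job is handed in; nothing more can be done
None
```

I fitted the larger spanner on the spindle flats with its handle in the fork. I then swung the lever clockwise until it came up solid and laid the spanner back flat in the tray. The job was handed in at about 29 s of the 64 s allowed.

**Locknut:** The resistance climbed to 19 N at the stop, against about 5 N while turning. I read this as fully tight.

**Lever direction:** The last wrist view put the lever at −96.3°, against about −95.5° for straight away from the fork, so roughly 0.015 rad off. The view before I removed the spanner read −97.5°, about 0.035 rad off. Both are inside 0.05, but the two readings disagree by 1.2°.

**Spindle setting:** The spindle turned by about 0.13–0.15 rad, roughly the play of the spanner. The reading is uncertain by about 1–2°, so the upper end is slightly more than the stated 0.13. It did not change when the spanner came off.

**Tray and surroundings:** The spanner lies flat in the tray within a few millimetres of where it started. The small spanner and screwdriver look unmoved by eye, and nothing went near the bottle or beaker. The highest wrist force I saw was about 20 N.

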